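# Lock the panel of a dry-storage box with its quarter-turn cam

## Robot

A 7-joint arm with a two-finger parallel gripper is mounted at the origin on a cart in front of the work surface, level with it; the furniture and walls round the work are solid. World frame = base frame: x ahead of the robot, y to its left, z up, the work surface at z = 0. Lengths are in m, angles in degrees, forces in N, time in s.
With the tool pointing down it reaches from about 0.35 to 0.9 m from the base axis. Payload 19.9 kg.
Tool frame: the origin (TCP) lies midway between the tips of the shut fingers; the grasp point (between the pads) lies 19 mm behind it; z points along the fingers, x is the direction in which the jaws open and shut, and the axes are right-handed (so a half turn about z gives the same grasp; the last joint's range is limited). The gripper opens to 94 mm and grips with 3 to 60 N. Pads are 16 mm wide; open, the fingers measure 119 mm over their backs; the gripper's body (75 mm by 177 mm) begins 78 mm behind the grasp point.
Start: joints at [-73.195, 23.915, -0.59, 92.452, 0.269, 63.638, -3.037], TCP at [0.205, 0.59, 0.205] pointing down, gripper open.
Joint ranges: [-161.28, 161.28], [-22.2, 115.67], [-73.04, 71.86], [3.21, 147.25], [-68.34, 248.33], [10.77, 114.83], [-161.83, 161.83]. Speed limits (degrees/s): [108.29, 108.29, 136.94, 136.94, 172.46, 172.46, 172.46].

## Interface

Orientations are given as [roll, pitch, yaw] about the fixed x, y, z axes, in that order (R = Rz(yaw) Ry(pitch) Rx(roll)).
In Python, from bench import * gives the robot as it stands.
- The arm moves only by the tool step_arm, never from a script. Its argument "deltas" is one flat list of numbers, 5 for each row, row after row: the shift along the tool's x, y, z in cm, then the turn about the tool's z in rad, then the finger opening in cm, from 0 to 9.4. In form: [tx, ty, tz, turn, hand, tx, ty, tz, turn, hand, ...]. A call has 1 to 10 rows; each row shifts and turns the commanded pose from where the row before left it, along the tool's axes as they then stand; what a row does not reach is not made up. A row lasts 1/8 s, in which the tool goes at most 62.5 mm and 10.7 degrees, less where a joint would pass 70% of its speed; a pose out of reach is approached as far as the arm can. A call with a gripper value outside its range is refused whole. The fingers move at their own pace and stop on an object; "force" is the grip in N (left out, the last holds). Time passes only in rows, so rows that do not move let the fingers close. It gives the time, the measured TCP pose, the force and the opening at its end, in the units of the state.
- sense(): the state, without advancing time (a new reading comes with each control period).
- snapshot(name): name is "scene" or "top"; returns a dict with "img" (384x512x3 uint8, blue, green, red), "fx", "fy", "cx", "cy" (pixels), "world_from_camera" (4x4, takes a point from camera to world coordinates). Camera axes: x right, y up, looking along -z (the intrinsics and any distortion apply to the point x, -y, -z); pixel columns grow to the right and rows downward; lengths in m; the calibration is good to about 2 mm. A picture is of the moment at which its call begins. There is no depth.
- job_done(): hands the job in, once; it reports no verdict.
The state is a dict: "time_s": time; "joint_pos": joint angles; "qd": joint speeds; "effort": joint torques, N m; "position": TCP position; "tool_rot": TCP orientation; "force": force on the tool from outside, world axes, zero at the start; "moment": the same for the moment, N m; "grip_width": finger opening in m.
Only numpy, scipy, OpenCV 4.12 (cv2) and the standard library are available. Lean on these libraries where they do the work, as an engineer would, in place of code of your own. Each camera call takes 0.05 s, during which the arm holds its last target. There are 200 camera calls.

## Task

The top panel of the grey dry-storage box stands slightly open on its springy seal. Set a closed fingertip in the slot of the round cam fastener near the panel's free edge, press the panel fully home and, keeping it down, turn the fastener clockwise (seen from above) a quarter turn to its stop, so that the panel stays locked shut when you let go. Do this by pushing only: lift neither the panel nor anything else, and leave the vial, the stopper and the bottle beside the box where they stand.

Things in the scene. Friction and masses are not known exactly. Their poses are not given: they have to be found in the camera images.
- dry_box: grey box, 240 (x) by 260 (y) mm, its rim 75 mm high, fixed to the worktop; origin at the centre of its underside, z up. Its +x side carries the panel's hinge, its -x side (towards the robot, apart from the box's yaw) lies under the panel's free edge. A thin steel loop handle stands 20 mm out from each y side
- panel (a joint): angle of the top panel about its hinge (rad): 0 is fully down on a solid stop, positive is open. Unlocked, the springy seal holds it at about 0.08; pressing it down at the fastener takes about 6 N. Below about 0.02 the cam's tongue passes under its keeper; above that the cam is blocked after some 0.9 rad of turn. Locked and let go, the panel rests at about 0.01
- cam (a joint): angle of the cam fastener (rad): 0 is unlocked, growing clockwise seen from above, solid stop at 1.571 = locked. It starts between 0 and 0.3, stays where it is left, and turns with about 0.15 N m (up to 0.4 N m while the tongue goes under the keeper)
- slot_centre (a point): on the cam's axis, on the slot's floor: box frame x -50, y 0, z 89 mm when shut, some 13 mm higher ajar. The fastener is a round black dial, 116 mm across, with one straight slot across its middle, 40 mm wide, 116 long, 16 deep, open above. The point turns with the dial: y along the slot, z up. At cam 0 the slot lies along the box's y, locked along its x
- vial: small clear vial with a white cap, 29 mm across, 51 mm high, loose, standing beside the box; origin at the centre of its underside; to be left alone
- stopper: cork stopper, 41 mm across, 32 mm high, loose, standing beside the box; origin at the centre of its underside; to be left alone
- dark_bottle: brown bottle with a black cap, 56 mm across, 141 mm high, loose, standing beside the box; origin at the centre of its underside; to be left alone
- panel_edge (a point): top of the panel at the middle of its free edge (opposite the hinge); white panel, 240 by 264 mm, 8 mm thick, top face 86 mm above the worktop when shut; hinge line along the box's y at x +115, z 78 mm. A fixed aluminium collar, 134 mm across, stands round the dial, level with its top. A fingertip 25 to 40 mm off the axis along the slot turns the dial by pushing on a slot wall

How it is judged:
By the outcome, as a careful person would: the job done as asked, in the order asked, and still so for the second after the job is handed in, with the robot touching nothing.
It also fails if it takes over 38 s, if anything falls off the work surface, if the arm or the gripper's body presses on something with over 40 N, if the wrist force passes 120 N, or if a joint passes its speed limit or range.

## Working session

There is one attempt and no reset: what is moved stays moved. The work goes in short steps, Python scripts to look and compute and a tool call to move; the robot and the scene stay as the last step left them, time stands still between calls to the robot, and variables do not carry over. Pictures are saved under pics/ and viewed, about 8 in all and at most 12, crops included, and the job is handed in when it is done.

Besides the shell and the picture viewer there is one more tool, called after ">>>" as name(argument=value, ...) on one line, values as JSON. step_arm: Moves the arm, as the interface text tells. Its arguments: {"type":"object","properties":{"deltas":{"type":"array","items":{"type":"number"}},"force":{"type":"number"}},"required":["deltas"]}

```bash
mkdir -p pics; python3 - <<'E'
from bench import *
import cv2
for n in("scene","top"):
    s=snapshot(n); cv2.imwrite(f"pics/{n}0.png",s["img"]); print(n,s["fx"],s["fy"],s["cx"],s["cy"],s.keys()); print(s["world_from_camera"])
print(sense())
E
```

```text
scene 383.4637631140013 383.4637631140013 256.69520683072955 192.10699835155287 dict_keys(['img', 'fx', 'fy', 'cx', 'cy', 'world_from_camera'])
[[ 0.71488151  0.51031773 -0.47803791  0.09725645]
 [-0.69915715  0.53253715 -0.47705708 -0.4603874 ]
 [ 0.01112226  0.67526291  0.73749325  0.81140691]
 [ 0.          0.          0.          1.        ]]
top 395.99032051973853 395.99032051973853 254.79154175894814 199.8134873874212 dict_keys(['img', 'fx', 'fy', 'cx', 'cy', 'world_from_camera'])
[[ 0.02578355  0.98981759 -0.13998692  0.42097228]
 [-0.99920022  0.02979889  0.02666343  0.03172529]
 [ 0.03056338  0.13918749  0.98979428  0.92295638]
 [ 0.          0.          0.          1.        ]]
{'time_s': 0.1, 'joint_pos': array([-73.19326576,  23.94550049,  -0.59156517,  92.47995402,
         0.26946342,  63.63701988,  -3.03738099]), 'qd': array([ 0.01598886, -0.12095975,  0.03967005, -0.06605469, -0.0313297 ,
       -0.00309333, -0.04338192]), 'effort': array([-1.70362850e-04, -8.52559304e+01,  6.39246516e-01, -4.26684201e+01,
       -4.89764242e-02,  1.64659851e-02,  2.95735958e-05]), 'position': array([0.20527571, 0.58999169, 0.2048937 ]), 'tool_rot': array([1.79995547e+02, 6.09412762e-02, 7.08164502e+01]), 'force': array([ 0.01268002, -0.09629401, -0.51983895]), 'moment': array([ 0.02450508, -0.08847128,  0.0503915 ]), 'grip_width': 0.09367555876253573}
```

View pics/top0.png

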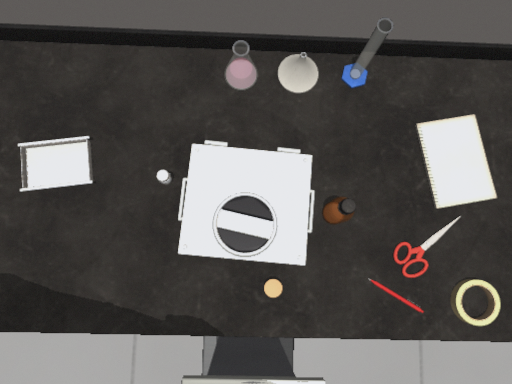

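View pics/scene0.png

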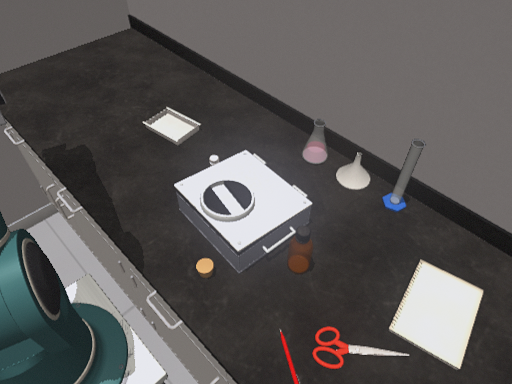

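Top view: the panel's corners are at about (192,146), (312,153), (306,264) and (180,254). The dial is centred near (245,224), with a white slot from (219,218) to (272,231). The vial is at (164,177), the stopper at (273,288) and the bottle at (338,210). I'll enlarge it next.

```bash
python3 - <<'E'
import cv2
i=cv2.imread("pics/top0.png")[135:275,150:320]
cv2.imwrite("pics/crop0.png",cv2.resize(i,None,fx=4.2,fy=4.2,interpolation=cv2.INTER_CUBIC))
E
```

```text
(no output)
```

View pics/crop0.png

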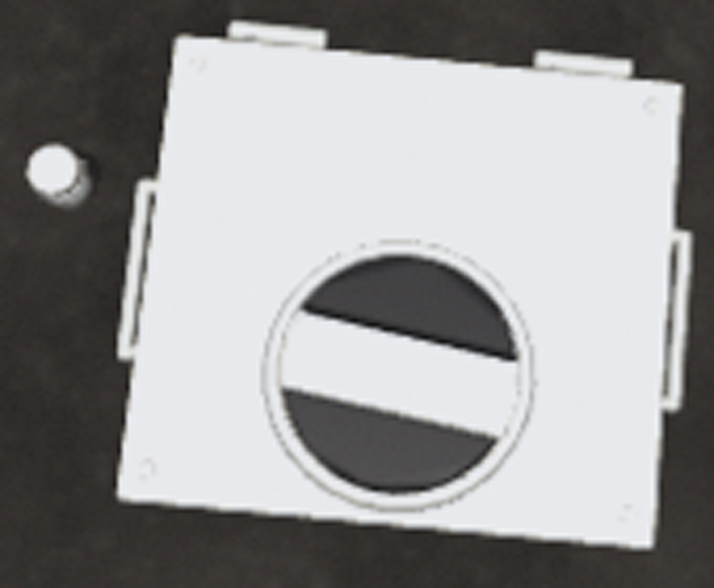

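```bash
cat >h.py <<'E'
import numpy as np, cv2
from bench import *
def unproj(s,u,v,z):
    d=np.array([(u-s["cx"])/s["fx"],-(v-s["cy"])/s["fy"],-1.]); T=s["world_from_camera"]
    r=T[:3,:3]@d; return T[:3,3]+r*(z-T[2,3])/r[2]
def proj(s,p):
    T=s["world_from_camera"]; c=T[:3,:3].T@(np.asarray(p)-T[:3,3]); return s["cx"]+s["fx"]*c[0]/-c[2], s["cy"]-s["fy"]*c[1]/-c[2]
E
python3 - <<'E'
from h import *
s=snapshot("top")
P=lambda x,y,z:unproj(s,150+x/4.2-.4,135+y/4.2-.4,z)
co=[P(177,37,.087),P(683,85,.087),P(653,548,.105),P(118,500,.105)]
for c in co:print(c.round(4))
print("sides",[np.linalg.norm(co[i]-co[i-1]).round(4) for i in range(4)])
ang=lambda a:np.degrees(np.arctan2(a[1],a[0]))
print("yaw x",ang(co[0]-co[3]),ang(co[1]-co[2]),"yaw y",ang(co[0]-co[1])-90,ang(co[3]-co[2])-90)
print("collar",P(398,375,.118),"diam",np.linalg.norm(P(262,375,.118)-P(535,375,.118)),"slot",P(400,374,.118))
a,b,c,d=[P(*q,.118) for q in((303,310),(517,360),(497,438),(282,388))]
print("slot dir",ang(a-b),ang(d-c))
t=P(398,375,.118)
m=sum(co)/4; print("panel mid",m)
for n,(u,v,z) in dict(stop=(273,288,.032),vial=(163,175,.051),bottle=(348,206,.141)).items(): print(n,unproj(s,u,v,z).round(3))
s=snapshot("scene"); print("scene predict collar",proj(s,t))
E
```

```text
[0.6584 0.1489 0.087 ]
[ 0.6418 -0.1133  0.087 ]
[ 0.4049 -0.0967  0.105 ]
[0.4213 0.1638 0.105 ]
sides [np.float64(0.2382), np.float64(0.2627), np.float64(0.2382), np.float64(0.2611)]
yaw x -3.586663006744869 -3.9920157005721117 yaw y -3.6167075873309216 -3.609505296245544
collar [0.48473392 0.02998668 0.118     ] diam 0.13221301917055472 slot [0.48524617 0.02903267 0.118     ]
slot dir 78.44629284738213 78.51050836091481
panel mid [0.53159529 0.02566987 0.096     ]
stop [ 0.352 -0.038  0.032]
vial [0.594 0.214 0.051]
bottle [ 0.525 -0.177  0.141]
scene predict collar (np.float64(226.3822010062907), np.float64(195.96118991520225))
```

>>> step_arm(deltas=[-2.9,2.8,0,0,0,-2.9,2.8,0,0,0,-2.9,2.8,0,0,0,-2.9,2.8,0,0,0,-2.9,2.8,0,0,0,-2.9,2.8,0,0,0,-2.9,2.8,0,0,0,-2.9,2.8,0,0,0])

```text
time_s: 1.2
position: [0.3411, 0.2963, 0.2055]
tool_rot: [180.0, -0.0, 70.8]
force: [0.1, 0.5, 1.2]
grip_width: 0.0176
```

>>> step_arm(deltas=[-2.9,2.8,0,0,0,-2.9,2.8,0,0,0,-2.9,2.8,0,0,0,-2.9,2.8,0,0,0,-2.9,2.8,0,0,0,-2.9,2.8,0,-0.07,0,-2.9,2.8,0,-0.07,0,0,0,0,0,0])

```text
time_s: 2.2
position: [0.4624, 0.0403, 0.2055]
tool_rot: [180.0, 0.0, 78.7]
force: [-0.9, 0.4, 0.6]
grip_width: 0.0005
```

>>> step_arm(deltas=[-1.9,1.2,0,0,0,-1.9,1.2,0,0,0,0,0,2.5,0,0,0,0,2.5,0,0,0,0,1,0,0,0,0,0,0,0])

```text
time_s: 2.95
position: [0.4776, 0.0011, 0.1454]
tool_rot: [-180.0, 0.0, 78.8]
force: [0.1, 0.1, 0.4]
grip_width: -0.0001
```

```bash
python3 - <<'E'
from h import *
o=[]
for n,(x,y) in dict(top=(185,155),scene=(155,110)).items():
    s=snapshot(n); p=sense()["position"]; print(n,p.round(4),proj(s,p),"axis",proj(s,(.485,.029,.118)))
    o.append(cv2.resize(s["img"][y:y+130,x:x+130],None,fx=3,fy=3,interpolation=cv2.INTER_CUBIC))
cv2.imwrite("pics/look1.png",np.hstack(o))
E
```

```text
top [0.478  0.001  0.1459] (np.float64(259.0579855033161), np.float64(226.6133877673728)) axis (np.float64(244.85060259427468), np.float64(223.76883560166002))
scene [0.4782 0.001  0.1462] (np.float64(231.91769273795407), np.float64(196.01826902602866)) axis (np.float64(226.73379749624218), np.float64(196.12324425183942))
```

View pics/look1.png

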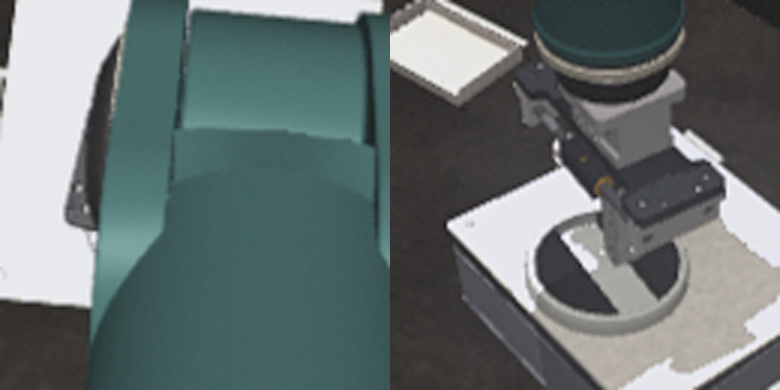

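The scene crop has the tip at (233,197), matching its projection. The dial centre at (227,200) is about 4 px below its prediction, so I'll check the panel corners in the scene view.

```bash
python3 - <<'E'
from h import *
s=snapshot("scene"); 
im=cv2.imread("pics/scene0.png")
k=5;x0,y0=165,140
i=cv2.resize(im[y0:y0+115,x0:x0+155],None,fx=k,fy=k,interpolation=cv2.INTER_CUBIC)
def mk(p,c):
    u,v=proj(s,p); cv2.circle(i,(int((u-x0+.4)*k),int((v-y0+.4)*k)),3,c,-1)
for p in [(.6584,.1489,.087),(.6418,-.1133,.087),(.4049,-.0967,.105),(.4213,.1638,.105)]: mk(p,(0,0,255))
for t in np.arange(0,6.28,.13): mk((.485+.067*np.cos(t),.029+.067*np.sin(t),.118),(0,200,0))
cv2.imwrite("pics/chk.png",i)
E
```

```text
(no output)
```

View pics/chk.png

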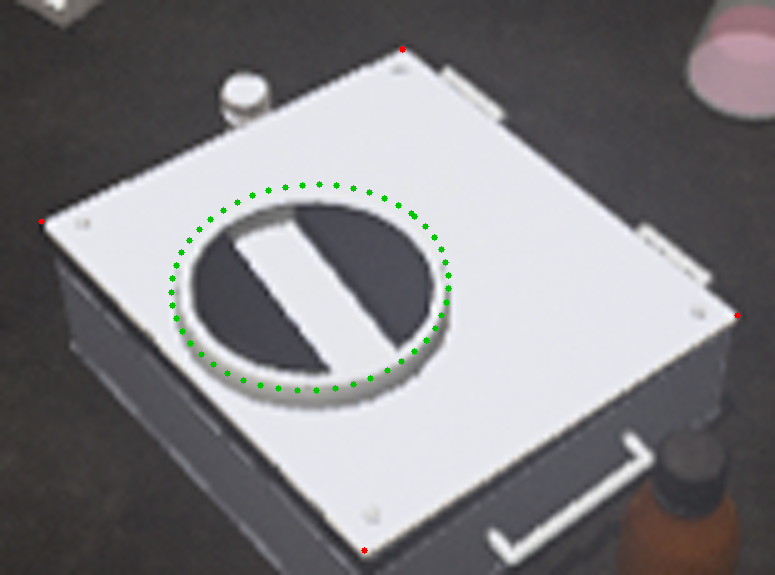

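The panel corners match exactly and the dial rim agrees within about 1 mm, so I'll go down into the slot.

>>> step_arm(deltas=[-0.3,0.1,0,0,0,0,0,1.5,0,0,0,0,1.5,0,0,0,0,0.7,0,0,0,0,0,0,0])

```text
time_s: 3.72
position: [0.4778, -0.0025, 0.1078]
tool_rot: [-179.9, 0.0, 78.8]
force: [-0.1, 0.0, 0.6]
grip_width: 0.0005
```

>>> step_arm(deltas=[0,0,0.4,0,0,0,0,0.4,0,0,0,0,0.4,0,0,0,0,0.3,0,0,0,0,0,0,0])

```text
time_s: 4.35
position: [0.478, -0.0023, 0.0933]
tool_rot: [-180.0, 0.0, 78.8]
force: [-3.3, 0.3, 4.2]
grip_width: 0.0005
```

>>> step_arm(deltas=[0,0,0.2,0,0,0,0,0.2,0,0,0,0,0.1,0,0,0,0,0,0,0])

```text
time_s: 4.85
position: [0.4787, -0.0025, 0.089]
tool_rot: [179.9, -0.0, 78.8]
force: [-4.5, -0.2, 15.7]
grip_width: 0.0009
```

>>> step_arm(deltas=[0,-0.4,0.05,0,0,0,-0.4,0,0,0,0,-0.4,0,0,0,0.2,-0.46,0,0.15,0,0,0,0,0,0])

```text
time_s: 5.48
position: [0.4641, 0.0028, 0.089]
tool_rot: [179.8, -0.1, 70.1]
force: [0.7, -1.0, 15.0]
grip_width: 0.0008
```

>>> step_arm(deltas=[0.21,-0.46,0,0.15,0,0.21,-0.46,0,0.15,0,0.21,-0.46,0,0.15,0,0,0,0,0,0])

```text
time_s: 5.98
position: [0.4541, 0.0143, 0.0888]
tool_rot: [179.9, -0.1, 44.3]
force: [-5.4, -3.8, 23.7]
grip_width: 0.0004
```

>>> step_arm(deltas=[0.18,-0.5,0,0.15,0,0.21,-0.46,0,0.15,0,0.21,-0.46,0,0.15,0,0,0,0,0,0])

```text
time_s: 6.48
position: [0.4503, 0.0294, 0.0887]
tool_rot: [180.0, -0.0, 18.5]
force: [-8.5, -2.1, 27.0]
grip_width: 0.0004
```

>>> step_arm(deltas=[0.2,-0.55,-0.03,0.15,0,0.21,-0.5,0,0.15,0,0.1,-0.3,0,0.09,0,0,0,0,0,0])

```text
time_s: 6.98
position: [0.4532, 0.043, 0.0889]
tool_rot: [179.9, -0.1, -3.8]
force: [-1.7, -7.5, 18.3]
grip_width: 0.0002
```

>>> step_arm(deltas=[0,-0.15,0,0,0,0,-0.1,0,0,0,0,0,0,0,0])

```text
time_s: 7.35
position: [0.4532, 0.0433, 0.0889]
tool_rot: [179.8, -0.1, -3.8]
force: [-3.9, -21.0, 18.6]
grip_width: 0.0008
```

>>> step_arm(deltas=[0,-0.1,0,0,0,0,0,0,0,0])

```text
time_s: 7.6
position: [0.4532, 0.0435, 0.0889]
tool_rot: [179.8, -0.1, -3.9]
force: [-2.8, -28.3, 20.1]
grip_width: 0.0005
```

>>> step_arm(deltas=[0,0.35,0,0,0,0,0,-0.3,0,0,0,0.7,-0.3,0,0,0,0,0,0,0])

```text
time_s: 8.1
position: [0.4517, 0.0364, 0.0944]
tool_rot: [-180.0, -0.0, -3.7]
force: [1.2, -0.0, 0.5]
grip_width: 0.0009
```

>>> step_arm(deltas=[0,0,-2,0,0,0,0,-3,0,0,0,0,-4,0,0,0,0,-4,0,0,0,-4,0,0,0,0,-4,0,0,0,0,-4,0,0,0,0,-4,0,0,0,0,-4,0,0,0,0,-4,0,0,0])

```text
time_s: 9.35
position: [0.4667, 0.2779, 0.2241]
tool_rot: [-180.0, 0.0, -3.6]
force: [1.2, 0.1, 1.1]
grip_width: 0.0002
```

>>> step_arm(deltas=[0,-4,0,0,0,0,-4,0,0,0,0,-4,0,0,0,0,-3,0,0,0,0,0,0,0,0,0,0,0,0,0])

```text
time_s: 10.1
position: [0.4766, 0.4253, 0.2239]
tool_rot: [180.0, 0.0, -3.7]
force: [0.1, 0.1, 0.9]
grip_width: 0.0004
```

```bash
python3 - <<'E'
from h import *
o=[]
for n,(x,y,h,w) in dict(top=(150,135,165,210),scene=(165,140,165,160)).items():
    s=snapshot(n); i=s["img"].copy()
    o.append(cv2.resize(i[y:y+h,x:x+w],None,fx=2.1,fy=2.1,interpolation=cv2.INTER_CUBIC))
    print(n,[np.round(proj(s,p),1) for p in [(.4049,-.0967,.105),(.4213,.1638,.105),(.4049,-.0967,.088),(.4213,.1638,.088)]])
cv2.imwrite("pics/end.png",np.hstack(o)); print(sense()["position"])
E
```

```text
top [array([305.1, 265.1]), array([177.7, 253.6]), array([303.8, 264.9]), array([179. , 253.7])]
scene [array([237.5, 249.7]), array([173. , 183.9]), array([237.7, 254. ]), array([174. , 188.5])]
[0.47675645 0.42509655 0.22436755]
```

View pics/end.png

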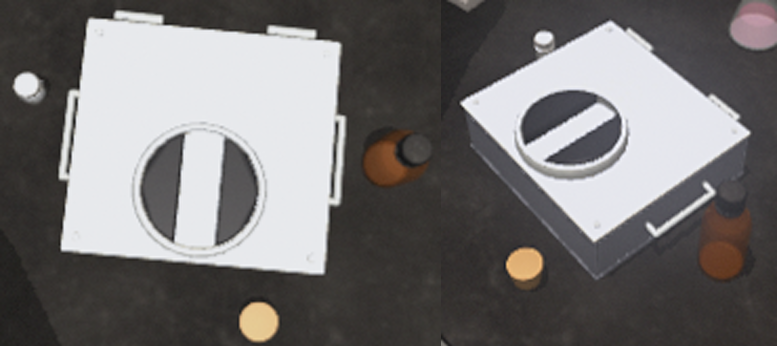

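The slot now lies along the box's x. The panel's free corner in the scene view is at (175,189), against (174,188.5) predicted for shut. The vial, stopper and bottle stand where they were.

```bash
python3 -c "
from bench import *
print(job_done())"
```

```text
the job is handed in; nothing more can be done
None
```

The panel is pressed home and locked, and I handed the job in at about 10 s of the 38 s allowed.

- **What I did:** I set the closed fingertip in the slot about 31 mm off the axis on its right-hand end (the box's −y side). I pressed the panel to its stop: the tip was at z = 0.089 m with about 16 N. I kept it down at 15–27 N, turned the dial clockwise to its stop, and then withdrew.
- **At the stop:** The sideways force rose to 28 N while the tip moved only about 0.5 mm.
- **After letting go:** There was no force on the tip once it was 5 mm above the slot floor, so the panel did not spring back. The last pictures show the slot along the box's x within about a degree, and the free edge at its shut height within about 1 px. The vial, stopper and bottle stand where they were, and the arm is clear of everything.
- **Disagreement:** My first reading of the dial centre in the scene view was about 4 px off its prediction. An enlarged overlay agreed within about 1 mm, so the first reading was a misreading. No other check failed.

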